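# Slide a board carrier under the probe bridge and press the probes on

## Robot

A 7-joint arm with a two-finger parallel gripper is mounted at the origin on the work surface. World frame = base frame: x ahead of the robot, y to its left, z up, the work surface at z = 0. Lengths are in m, angles in rad, forces in N, time in s.
With the tool pointing down it reaches from about 0.35 to 0.9 m from the base axis. Payload 8.1 kg.
Tool frame: the origin (TCP) lies midway between the tips of the shut fingers; the grasp point (between the pads) lies arm.tcp_to_grasp behind it (arm.tcp_to_grasp is the distance from the TCP to the grasp point, in m); z points along the fingers, y is the line along which they close (so a half turn about z gives the same grasp; the last joint's range is limited). The gripper opens to 92 mm and grips with 3 to 60 N. Pads are 19 mm wide; open, the fingers measure 130 mm over their backs; the gripper's body (75 mm by 190 mm) begins 47 mm behind the grasp point.
Start: joints at [1.245, 0.434, 0.025, 1.573, -0.012, 1.134, -0.075], TCP at [0.138, -0.61, 0.227] pointing down, gripper open.
Joint ranges: [-2.62, 2.62], [-0.44, 2.09], [-1.27, 1.32], [0.08, 2.57], [-1.32, 4.46], [0.12, 2], [-2.74, 2.74]. Speed limits (rad/s): [2.22, 2.22, 3.01, 3.01, 3.14, 3.14, 3.14].

## Interface

Orientations are given as a rotation vector (axis times angle).
In Python, from cell import observe, get_image, arm gives the robot as it stands. The module is installed in compiled form; this text tells all that it offers.
- The arm moves only by the tool drive_tool, never from a script. Its argument "steps" is a list of rows, each a list of 5 numbers: the closure, from 0 (fully open) to 1 (shut), then the shift along the world's x, y, z in mm, then the turn about the world's z in rad. In form: [[hand, x, y, z, roll], ...]. A call has 1 to 20 rows; each row shifts and turns the commanded pose from where the row before left it; what a row does not reach is not made up. A row lasts 1/12 s, in which the tool goes at most 41.7 mm and 7.16 degrees, less where a joint would pass 70% of its speed; a pose out of reach is approached as far as the arm can. A call with a gripper value outside its range is refused whole. The fingers move at their own pace and stop on an object; "grip_force" is the grip in N (left out, the last holds). Time passes only in rows, so rows that do not move let the fingers close. It gives the time, the measured TCP pose, the force, the opening and the grip force at its end, in the units of the state.
- observe(): the state, without advancing time (a new reading comes with each control period).
- get_image(name): name is "scene" or "top"; returns a dict with "image" (384x512x3 uint8, red, green, blue), "vfov" (degrees; the focal length in pixels is half the picture's height over the tangent of half this angle, whatever the lens; pixels are square), "cx", "cy" (the principal point, pixels), "xyz" and "attitude" of the camera in the world. Camera axes: x right, y down, z forward; pixel columns grow to the right and rows downward; lengths in m; the calibration is good to about 2 mm. A picture is of the moment at which its call begins. There is no depth.
- arm.sign_off(): hands the job in; it is judged then, once.
The state is a dict: "clock": time; "joints": joint angles; "dq": joint speeds; "joint_efforts": joint torques, N m; "position": TCP position; "ee_rot": TCP orientation; "force": force on the tool from outside, world axes, zero at the start; "ft_torque": the same for the moment, N m; "width": opening from 0.0 (shut) to 1.0 (fully open); "gripper_force": force on a finger pad.
Only numpy, scipy, OpenCV 4.12 (cv2) and the standard library are available. Lean on these libraries where they do the work, as an engineer would, in place of code of your own. Each camera call takes 0.05 s, during which the arm holds its last target. There are 200 camera calls.

## Task

Slide the circuit board, lying on its flat carrier, along the jig's deck and under the low bridge until the carrier is fully home against the end stop. Push it with the fingertips and keep it flat: do not lift or tip it, and do not let it strike the bridge. Then press the round pad on the bridge right down, keep it down for two seconds while the chip is programmed, let it rise again, and leave the other things on the bench alone.

Things in the scene. Friction and masses are not known exactly. Their poses are not given: they have to be found in the camera images.
- jig: Programming jig fixed on the bench: aluminium deck 12 mm thick (top at z = 12 mm), lane along its +y. Origin under the deck on the lane's centre line. Jig frame, mm: deck x +/-95, y -220 (open loading end) to 145; two guide rails 14 high, 88 apart inside, y 28 to 132, with a flared mouth from y = -17 (about 114 wide); steel end stop at y = 120.
- bridge: Fixed steel bridge plate across the lane, 152 x 75 x 8 mm; origin at the centre of its underside, 30 mm above the deck, at jig (0, 67.5) mm. A bushing for the press shaft stands 10 mm above the plate, round x = +22 mm.
- home (a point): Point on the deck top where the middle of the carrier's underside lies when the carrier is home against the end stop: jig (0, 50, 12) mm; axes as the jig's.
- carrier: Loose flat board carrier, dark slab 84 (its x) x 140 (its y, front at +y) x 12 mm, about 0.3 kg; the green board on it has parts up to 25.5 mm above the carrier's underside. Origin: centre of its underside. It starts on the deck before the mouth, askew and off-centre. The last 30 mm at the tail (-y) is bare; when home the tail end is at jig y = -20 mm, outside the mouth.
- press_pad (a point): Centre of the top of the round black press pad (40 mm across) above the bridge, at jig (22, 67.5) mm, 75.5 mm above the deck (z = 87.5 mm) when up. Moves down with the probe head.
- head (a joint): Travel of the spring-loaded probe head under the pad, straight down: 0 = up, 0.006 m = fully down. It needs about 3 N to start and 7.5 N to be fully down, and springs up by itself when released.
- screwdriver: Loose screwdriver 170 mm long lying on the bench on the robot's side of the jig; leave alone.
- flux: Loose small bottle, 34 mm across and 75 mm tall, standing beyond the jig; leave alone.
- multimeter: Loose blue hand-held multimeter 78 x 155 x 34 mm lying beyond the jig; leave alone.
- spool: Loose solder spool, 54 mm across and 40 mm tall, standing beyond the jig; leave alone.
There are look-alikes about, which are no part of the job. What is meant by the carrier is not orange, purple or white, and is the larger of those in its own colour.

How it is judged:
On the way, in this order (a step that is already met when the one before it is completed fails the run):
1. the carrier is home under the bridge, against the end stop (y of carrier in the frame of home above -0.003 m and angle between the y axis of carrier and the y axis of jig, either way round below 0.06 rad and horizontal distance between carrier and home below 0.005 m), for 0.2 s.
2. the pad is pressed down and kept down (value of joint head above 0.0045 m and y of carrier in the frame of home above -0.004 m), for 1.5 s.
At the end, for the whole second after the job is handed in: The carrier lies flat and still, within 4 mm of the end stop between the rails (within 6 mm of its home point in all, within 0.06 rad of the lane), and the probe head is up again (within 1 mm), after having been held at least 4.5 mm down for 1.5 s with the carrier home (y of carrier in the frame of home above -0.004 m and horizontal distance between carrier and home below 0.006 m and angle between the y axis of carrier and the y axis of jig, either way round below 0.06 rad and angle between carrier's own z axis and vertical below 0.02 rad and linear speed of carrier below 0.01 m/s and value of joint head below 0.001 m); the robot touches nothing.
It fails at once if the carrier leaves the deck (lifted more than 4 mm, or off its edge) (z of carrier in the frame of home above 0.004 m or z of carrier in the frame of home below -0.004 m).
It fails at once if the carrier is tipped (more than 0.05 rad) (angle between carrier's own z axis and vertical above 0.05 rad).
It fails at once if the board strikes the bridge (contact force between carrier and bridge above 2 N).
It fails at once if the pad is pressed before the carrier is home (value of joint head above 0.002 m and y of carrier in the frame of home below -0.006 m).
It fails at once if another thing on the bench is moved more than 20 mm (distance of any of screwdriver, flux, multimeter, spool from where it was at the start of the episode above 0.02 m).
It also fails if it takes over 67 s, if anything falls off the work surface, if the arm or the gripper's body presses on something with over 40 N, if the wrist force passes 120 N, or if a joint passes its speed limit or range.

## Working session

There is one attempt and no reset: what is moved stays moved. The work goes in short steps, Python scripts to look and compute and a tool call to move; the robot and the scene stay as the last step left them, time stands still between calls to the robot, and variables do not carry over. Pictures are saved under pics/ and viewed, at most 10 in all, crops included, and the job is handed in when it is done.

Besides the shell and the picture viewer there is one more tool, called in YAML: its name, and indented under it one key for each argument. drive_tool: Moves the arm, as the interface text tells. Its arguments: {"type":"object","properties":{"steps":{"type":"array"},"grip_force":{"type":"number"}},"required":["steps"]}

```bash
mkdir -p pics
cat > h.py <<'E'
import numpy as np, cv2
from cell import observe, get_image, arm
from scipy.spatial.transform import Rotation as R
def snap(n,f):
    d=get_image(n); cv2.imwrite('pics/'+f,cv2.cvtColor(d['image'],cv2.COLOR_RGB2BGR)); return d
def cam(d):
    a=np.array(d['attitude'],float)
    M=a if a.shape==(3,3) else (R.from_rotvec(a).as_matrix() if a.size==3 else R.from_quat(a).as_matrix())
    return 192/np.tan(np.radians(d['vfov'])/2),M,np.array(d['xyz'])
def ray(d,u,v,z):
    f,M,p=cam(d); r=M@np.array([(u-d['cx'])/f,(v-d['cy'])/f,1]); return p+r*(z-p[2])/r[2]
def proj(d,X):
    f,M,p=cam(d); c=(np.atleast_2d(X)-p)@M; return np.c_[d['cx']+f*c[:,0]/c[:,2],d['cy']+f*c[:,1]/c[:,2]]
E
python3 - <<'E'
from h import *
import pickle
for n in('top','scene'):
    d=snap(n,n+'0.png'); pickle.dump(d,open(n+'0.pkl','wb')); print({k:d[k] for k in d if k!='image'})
print(observe(),arm.tcp_to_grasp)
E
```

```text
{'vfov': 55.5499688701645, 'cx': 255.72591407855052, 'cy': 193.4006006250896, 'xyz': array([ 0.48871487, -0.03982457,  0.81020588]), 'attitude': array([-2.18159464,  2.12685991, -0.15918878])}
{'vfov': 46.46793300763178, 'cx': 256.17071085747654, 'cy': 194.35537417129905, 'xyz': array([ 1.19668347, -0.34230915,  0.6163702 ]), 'attitude': array([-1.96022675, -1.21987146,  0.57375227])}
{'clock': 0.1, 'joints': array([ 1.24537047,  0.43514471,  0.02498505,  1.57396541, -0.01156475,
        1.13397427, -0.07509396]), 'dq': array([-0.00054507, -0.00201522,  0.00095983, -0.00091612,  0.00110456,
        0.00169259,  0.00282072]), 'joint_efforts': array([ 2.22389463e-03, -6.69139981e+01,  9.87248383e-01, -3.15146542e+01,
       -6.06644223e-02,  3.75473534e-02,  3.07494292e-05]), 'position': array([ 0.13795498, -0.60914705,  0.22604466]), 'ee_rot': array([-3.12082094e+00, -3.49053363e-01,  4.83217861e-04]), 'force': array([-0.46902127, -0.95860849,  0.32610177]), 'ft_torque': array([0.0016497 , 0.02305305, 0.04867827]), 'gripper_force': 0.0, 'width': 1.0020310689693772} 0.0188
```

View pics/top0.png

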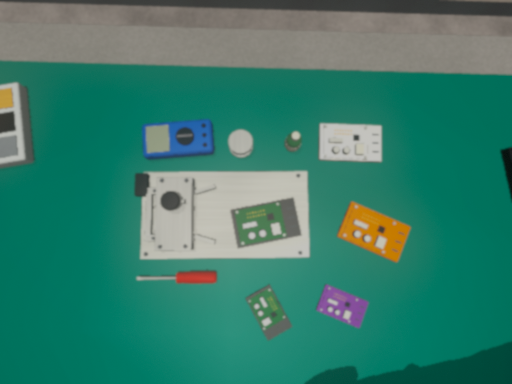

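View pics/scene0.png

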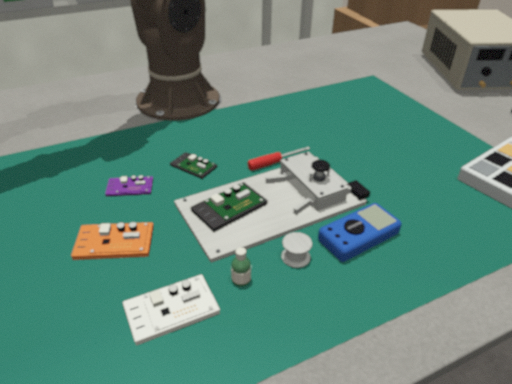

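The top view shows these candidates: the green board on a dark slab on the deck at (265,222), a small green one at (268,312), orange at (375,231), purple at (343,306) and white at (351,142). I choose (265,222), the larger green one, on the deck before the mouth. In the top view the bridge is at (175,213), the pad at (171,201) and the screwdriver at (180,278). Next is a close crop, then fitting.

Run:
```python
from h import *
import pickle
d=pickle.load(open('top0.pkl','rb'))
im=cv2.cvtColor(d['image'],cv2.COLOR_RGB2BGR)
c=cv2.resize(im[160:270,130:315],None,fx=4.3,fy=4.3,interpolation=cv2.INTER_CUBIC); cv2.imwrite('pics/crop1.png',c)
g=im.astype(int)
# deck: bright, low-saturation mask, in region
hsv=cv2.cvtColor(im,cv2.COLOR_BGR2HSV)
m=((hsv[...,1]<60)&(hsv[...,2]>110)).astype(np.uint8); m[:162]=0;m[268:]=0;m[:,:130]=0;m[:,320:]=0
cs=max(cv2.findContours(m,0,2)[0],key=cv2.contourArea)
r=cv2.minAreaRect(cs);b=cv2.boxPoints(r);print('deck px',b)
P=np.array([ray(d,*p,.012) for p in b]);print(P.round(4),[np.linalg.norm(P[i]-P[i-1]) for i in range(4)],P.mean(0))
# carrier: dark/green inside deck
m=((hsv[...,2]<115)).astype(np.uint8); m[:190]=0;m[255:]=0;m[:,:222]=0;m[:,306:]=0
cs=max(cv2.findContours(m,0,2)[0],key=cv2.contourArea)
r=cv2.minAreaRect(cs);b=cv2.boxPoints(r);print('car px',b)
P=np.array([ray(d,*p,.024) for p in b]);print(P.round(4),[np.linalg.norm(P[i]-P[i-1]) for i in range(4)],P.mean(0))
print('pad',ray(d,171,201,.0875))
```

```text
deck px [[140. 171.]
 [309. 171.]
 [309. 259.]
 [140. 259.]]
[[ 0.6431  0.2121  0.012 ]
 [ 0.6532 -0.1639  0.012 ]
 [ 0.4596 -0.1647  0.012 ]
 [ 0.4508  0.199   0.012 ]] [np.float64(0.1927449626975742), np.float64(0.3760975699412105), np.float64(0.19363088316224958), np.float64(0.36383825527836156)] [0.55165426 0.02061532 0.012     ]
car px [[278.48587 200.73212]
 [292.1431  197.88687]
 [299.63065 233.82697]
 [285.97342 236.67221]]
[[ 0.5831 -0.0959  0.024 ]
 [ 0.5901 -0.1255  0.024 ]
 [ 0.5128 -0.1425  0.024 ]
 [ 0.506  -0.1132  0.024 ]] [np.float64(0.07907707019027908), np.float64(0.03045109388224899), np.float64(0.0792006275812557), np.float64(0.03004653008637499)] [ 0.54800711 -0.11928362  0.024     ]
pad [0.56941424 0.12266319 0.0875    ]
```

View pics/crop1.png

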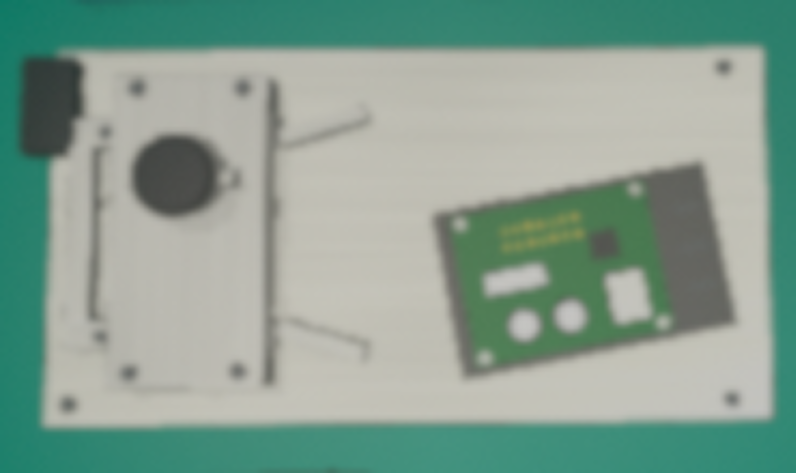

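The crop shows the chosen carrier: a dark slab with a green board. Its corners are at crop (434,214), (703,163), (735,322) and (465,378), with the bare tail on the right. The pad is at (175,175) and the flared mouth ends at (370,115) and (367,352). I'll fit jig and carrier poses to these.

```bash
cat >> h.py <<'E'
from scipy.optimize import least_squares
def T(q,L):
    c,s=np.cos(q[2]),np.sin(q[2]);L=np.asarray(L,float)
    return np.c_[q[0]+c*L[:,0]-s*L[:,1],q[1]+s*L[:,0]+c*L[:,1],L[:,2]]
def fit(d,L,px,q0=(.55,.05,0)):
    r=least_squares(lambda q:(proj(d,T(q,L))-px).ravel(),q0); return r.x,r.fun.reshape(-1,2).round(1)
CAR=[[x,y,.024] for x,y in((.042,.07),(.042,-.07),(-.042,-.07),(-.042,.07))]
def injig(J,q):
    c,s=np.cos(J[2]),np.sin(J[2]);dx,dy=q[0]-J[0],q[1]-J[1]
    return np.array([c*dx+s*dy,-s*dx+c*dy,q[2]-J[2]])
E
python3 - <<'E'
from h import *
import pickle
d=pickle.load(open('top0.pkl','rb'))
w=lambda a:np.array(a)/4.3+[130,160]-.4
DL=[[.095,.145,.012],[.095,-.22,.012],[-.095,-.22,.012],[-.095,.145,.012],[.022,.0675,.0875]]
px=w([(52,50),(765,47),(773,418),(43,427),(175,175)])
J,r=fit(d,DL,px);print('jig',J,r.tolist())
C,r=fit(d,CAR,w([(434,214),(703,163),(735,322),(465,378)]));print('car',C,r.tolist(),injig(J,C))
np.save('J.npy',J)
for n,p in dict(home=[0,.05],pad=[.022,.0675],mouth=[0,-.017],tail_home=[0,-.02]).items(): print(n,T(J,[[*p,0]])[0][:2])
print('chk bridge corners px*',(proj(d,T(J,[[x,y,.05] for x in(-.076,.076) for y in(.03,.105)]))-[130,160])*4.3)
E
```

```text
jig [0.55154267 0.05752874 0.03433427] [[1.1, 0.5], [-0.6, 0.0], [0.0, 0.0], [0.3, -0.3], [-0.8, -0.2]]
car [ 0.5361786  -0.06876831  0.21910557] [[-0.5, -0.2], [0.2, -0.6], [0.8, 0.5], [-0.5, 0.2]] [-0.01969047 -0.1256952   0.1847713 ]
home [0.54982629 0.10749927]
pad [0.57121259 0.12574416]
mouth [0.55212623 0.04053876]
tail_home [0.55222922 0.03754052]
chk bridge corners px* [[261.26755271 384.35243651]
 [103.98611479 385.92058578]
 [265.82482805  71.69396208]
 [112.80981911  72.83643633]]
```

The fit agrees to about 1 px. In the jig frame the carrier is at (-20, -126) mm with yaw +0.185. My plan is to straddle the bare tail, close lightly to align the carrier with the lane and slide it in, then fork-push the last stretch.

drive_tool:
  steps:
    - [0, 20.5, 24.6, 0, 0.0785]
    - [0, 20.5, 24.6, 0, 0.0785]
    - [0, 20.5, 24.6, 0, 0.0785]
    - [0, 20.5, 24.6, 0, 0.0785]
    - [0, 20.5, 24.6, 0, 0.0785]
    - [0, 20.5, 24.6, 0, 0.0785]
    - [0, 20.5, 24.6, 0, 0.0785]
    - [0, 20.5, 24.6, 0, 0.0785]
    - [0, 20.5, 24.6, 0, 0.0785]
    - [0, 20.5, 24.6, 0, 0.0785]
    - [0, 20.5, 24.6, 0, 0.0785]
    - [0, 20.5, 24.6, 0, 0.0785]
    - [0, 20.5, 24.6, 0, 0.0785]
    - [0, 20.5, 24.6, 0, 0.0785]
    - [0, 20.5, 24.6, 0, 0.0785]
    - [0, 20.5, 24.6, 0, 0.0785]
    - [0, 20.5, 24.6, 0, 0.0785]
    - [0, 20.5, 24.6, 0, 0.0785]
    - [0, 20.5, 24.6, 0, 0.0785]
    - [0, 20.5, 24.6, 0, 0.0785]
  grip_force: 5

```text
clock: 1.77
position: [0.5486, -0.1163, 0.2265]
ee_rot: [-1.957, -2.457, 0.001]
force: [0.5, -0.1, -0.0]
width: 0.996
gripper_force: 0.0
```

```bash
cat >> h.py <<'E'
def st():
    o=observe();M=R.from_rotvec(o['ee_rot']).as_matrix();y=M[:,1]
    print('t',round(o['clock'],2),'pos mm',(o['position']*1e3).round(1),'yaw_y',round(np.arctan2(y[1],y[0]),4),'tilt',M[:2,2].round(4),'F',np.round(o['force'],1),'w',round(o['width'],3)); return o
E
python3 -c "
from h import *
st();snap('scene','s1.png')"
```

```text
t 1.77 pos mm [ 548.6 -116.3  226.5] yaw_y 0.2255 tilt [-0.0005 -0.    ] F [ 0.5 -0.1 -0. ] w 0.996
```

drive_tool:
  steps:
    - [0, -0.3, -0.3, -29, -0.0015]
    - [0, -0.3, -0.3, -29, -0.0015]
    - [0, -0.3, -0.3, -29, -0.0015]
    - [0, -0.3, -0.3, -29, -0.0015]
    - [0, -0.3, -0.1, -29, 0]
    - [0, 0, 0, -29, 0]
    - [0, 0, 0, -6, 0]
    - [0, 0, 0, 0, 0]

```text
clock: 2.48
position: [0.5447, -0.1188, 0.0449]
ee_rot: [-1.967, -2.445, 0.003]
force: [0.5, -0.4, 1.3]
width: 1.001
gripper_force: 0.0
```

```bash
python3 -c "
from h import *
st();a=snap('scene','s2.png')['image'];b=snap('top','t2.png')['image']
c=np.vstack([cv2.resize(a[130:270,150:400],None,fx=2.4,fy=2.0),cv2.resize(b[150:270,130:330],(600,300))])[...,::-1]
cv2.imwrite('pics/c2.png',c)"
```

```text
t 2.48 pos mm [ 544.7 -118.8   44.9] yaw_y 0.2159 tilt [-0.0045  0.0008] F [ 0.5 -0.4  1.3] w 1.001
```

View pics/c2.png

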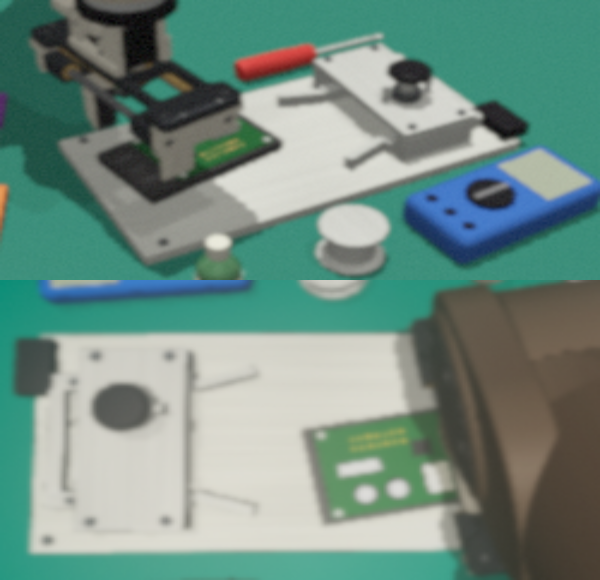

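The composite shows the tips above the bare tail, straddling the carrier. In the scene crop the near finger is at (180,170), about on the carrier's near edge. I'll correct by about 2 mm and lower.

drive_tool:
  steps:
    - [0, 2.4, 1.2, 0, 0.003]
    - [0, 0, 0, -8, 0]
    - [0, 0, 0, -4, 0]
    - [0, 0, 0, -4, 0]
    - [0, 0, 0, 0, 0]

```text
clock: 3.0
position: [0.5485, -0.1177, 0.0301]
ee_rot: [-1.965, -2.45, 0.001]
force: [0.3, 0.7, -1.0]
width: 1.0
gripper_force: 0.0
```

```bash
python3 -c "
from h import *
o=st();a=snap('scene','s3.png');b=snap('top','t3.png')
cv2.imwrite('pics/c3.png',cv2.resize(a['image'][150:250,150:290],None,fx=5,fy=5,interpolation=2)[...,::-1])
# predicted finger gap centre and tips in scene px
M=R.from_rotvec(o['ee_rot']).as_matrix()
print((proj(a,[o['position']+M[:,1]*s for s in(-.046,.046)])-[150,150])*5)"
```

```text
t 3.0 pos mm [ 548.5 -117.7   30.1] yaw_y 0.2189 tilt [-0.0009  0.    ] F [ 0.3  0.7 -1. ] w 1.0
[[229.42361994 249.71592969]
 [359.44045969 367.51434798]]
```

View pics/c3.png

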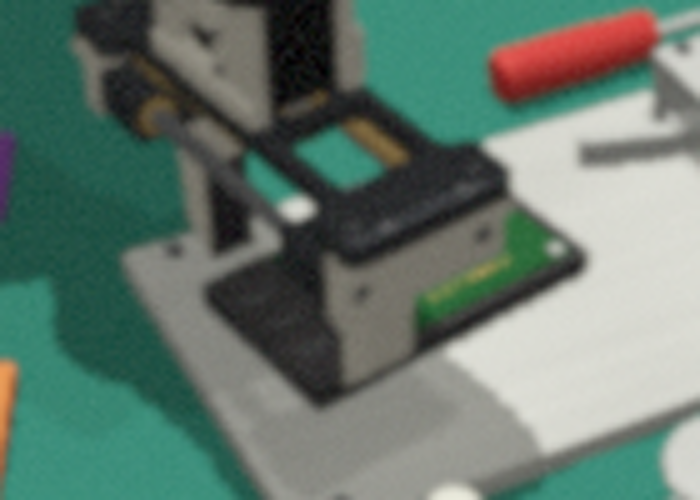

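The crop shows the near finger coming down right beside the carrier's near edge; its tip is at about (378,370). I'll lower gently and watch the force for contact on the slab.

drive_tool:
  steps:
    - [0, -0.5, 0, -2, 0]
    - [0, 0, 0, -2, 0]
    - [0, 0, 0, -2, 0]
    - [0, 0, 0, -2, 0]
    - [0, 0, 0, 0, 0]

```text
clock: 3.52
position: [0.5482, -0.1176, 0.0223]
ee_rot: [-1.965, -2.45, 0.0]
force: [0.4, 0.3, 0.4]
width: 1.003
gripper_force: 0.0
```

```bash
python3 -c "
from h import *
o=st();a=get_image('scene')
J=np.load('J.npy');C=[.53618,-.06877,.2191]
print((proj(a,T(C,CAR))-[150,150])*5)
print((proj(a,T(J,[[.095,-.22,.012],[-.095,-.22,.012]]))-[150,150])*5)"
```

```text
t 3.52 pos mm [ 548.2 -117.6   22.3] yaw_y 0.2189 tilt [-0.0006  0.0001] F [0.4 0.3 0.4] w 1.003
[[586.85216162 251.10688768]
 [310.87943134 392.8299961 ]
 [193.84842074 283.14605041]
 [463.95054125 156.45841379]]
[[297.20473747 545.48893981]
 [115.68000051 254.3153702 ]]
```

At 22 mm there is no contact, so the fingers straddle the slab. I'll lower to about 16 mm and close lightly.

drive_tool:
  steps:
    - [0, -0.5, 0, -2, 0]
    - [0, 0, 0, -2, 0]
    - [0, 0, 0, -2, 0]
    - [0, 0, 0, 0, 0]
    - [0.3, 0, 0, 0, 0]
    - [0.3, 0, 0, 0, 0]
    - [0.3, 0, 0, 0, 0]
    - [0.3, 0, 0, 0, 0]
  grip_force: 6

```text
clock: 4.23
position: [0.5478, -0.1177, 0.0167]
ee_rot: [-1.965, -2.451, 0.0]
force: [0.1, -1.0, -1.4]
width: 0.916
gripper_force: 6.0
```

```bash
python3 -c "
from h import *
st()
J=np.load('J.npy')
for y in(-.068,-.110,-.04):print(y,T(J,[[0,y,0]])[0])"
```

```text
t 4.23 pos mm [ 547.8 -117.7   16.7] yaw_y 0.2189 tilt [-0.0003 -0.0001] F [ 0.1 -1.  -1.4] w 0.916
-0.068 [ 0.55387694 -0.01043119  0.        ]
-0.11 [ 0.55531869 -0.05240643  0.        ]
-0.04 [0.55291577 0.01755231 0.        ]
```

The grip is good: the width reads 84.3 mm. Now I'll align with the lane while advancing to the mouth.

drive_tool:
  steps:
    - [0.3, 0.5, 2.5, 0, -0.0103]
    - [0.3, 0.5, 2.5, 0, -0.0103]
    - [0.3, 0.5, 2.5, 0, -0.0103]
    - [0.3, 0.5, 2.5, 0, -0.0103]
    - [0.3, 0.5, 2.5, 0, -0.0103]
    - [0.3, 0.5, 2.5, 0, -0.0103]
    - [0.3, 0.5, 2.5, 0, -0.0103]
    - [0.3, 0.5, 2.5, 0, -0.0103]
    - [0.3, 0.5, 2.5, 0, -0.0103]
    - [0.3, 0.5, 2.5, 0, -0.0103]
    - [0.3, 0.5, 2.5, 0, -0.0103]
    - [0.3, 0.5, 2.5, 0, -0.0103]
    - [0.3, 0.5, 2.5, 0, -0.0103]
    - [0.3, 0.5, 2.5, 0, -0.0103]
    - [0.3, 0.5, 2.5, 0, -0.0103]
    - [0.3, 0.5, 2.5, 0, -0.0103]
    - [0.3, 0.5, 2.5, 0, -0.0103]
    - [0.3, 0.5, 2.5, 0, -0.0103]
    - [0.3, 0, 0, 0, 0]
    - [0.3, 0, 0, 0, 0]

```text
clock: 5.9
position: [0.5572, -0.0721, 0.0168]
ee_rot: [2.183, 2.259, 0.001]
force: [0.0, 0.8, -2.3]
width: 0.913
gripper_force: 6.0
```

```bash
python3 -c "
from h import *
o=st();J=np.load('J.npy')
print(injig(J,[*o['position'][:2],0])*1e3)
b=snap('top','t4.png')['image']
cv2.imwrite('pics/c4.png',cv2.resize(b[160:270,130:290],None,fx=4.9,fy=4.9,interpolation=2)[...,::-1])"
```

```text
t 5.9 pos mm [557.2 -72.1  16.8] yaw_y 0.034 tilt [0.0005 0.0004] F [ 0.   0.8 -2.3] w 0.913
[   1.25344473 -129.72420511  -34.33426903]
```

View pics/c4.png

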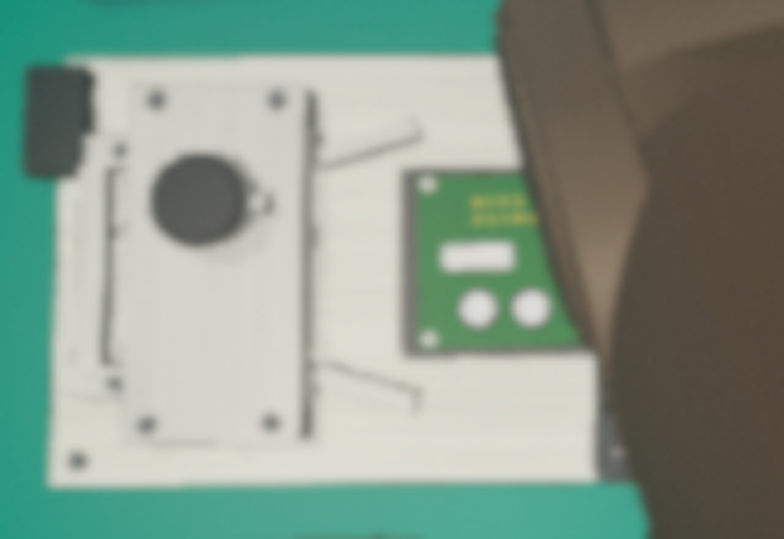

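The top crop shows the carrier straight, with its front corners at (403,170) and (403,355), about 1 mm toward +x of the mouth's middle. I'll shift -1 mm and advance into the rails.

drive_tool:
  steps:
    - [0.3, -0.6, 1, 0, 0]
    - [0.3, -0.6, 2, 0, 0]
    - [0.3, -0.1, 3, 0, 0]
    - [0.3, -0.1, 3, 0, 0]
    - [0.3, -0.1, 3, 0, 0]
    - [0.3, -0.1, 3, 0, 0]
    - [0.3, -0.1, 3, 0, 0]
    - [0.3, -0.1, 3, 0, 0]
    - [0.3, -0.1, 3, 0, 0]
    - [0.3, -0.1, 3, 0, 0]
    - [0.3, -0.1, 3, 0, 0]
    - [0.3, -0.1, 3, 0, 0]
    - [0.3, -0.1, 3, 0, 0]
    - [0.3, -0.1, 3, 0, 0]
    - [0.3, -0.1, 3, 0, 0]
    - [0.3, -0.1, 3, 0, 0]
    - [0.3, -0.1, 3, 0, 0]
    - [0.3, -0.1, 3, 0, 0]
    - [0.3, -0.1, 3, 0, 0]
    - [0.3, 0, 0, 0, 0]
  grip_force: 5

```text
clock: 7.62
position: [0.5541, -0.0176, 0.0168]
ee_rot: [-2.183, -2.259, -0.001]
force: [0.3, 0.6, -0.9]
width: 0.916
gripper_force: 5.0
```

```bash
python3 -c "
from h import *
o=st();J=np.load('J.npy')
print(injig(J,[*o['position'][:2],0])*1e3)"
```

```text
t 7.62 pos mm [554.1 -17.6  16.8] yaw_y 0.0345 tilt [0.0001 0.0006] F [ 0.3  0.6 -0.9] w 0.916
[-4.99223400e-02 -7.51442381e+01 -3.43342690e+01]
```

drive_tool:
  steps:
    - [0.3, -0.1, 3, 0, 0]
    - [0.3, -0.1, 3, 0, 0]
    - [0.3, -0.1, 3, 0, 0]
    - [0.3, -0.1, 3, 0, 0]
    - [0.3, -0.1, 3, 0, 0]
    - [0.3, -0.1, 3, 0, 0]
    - [0.3, -0.1, 3, 0, 0]
    - [0.3, -0.1, 3, 0, 0]
    - [0.3, -0.1, 3, 0, 0]
    - [0.3, -0.1, 3, 0, 0]
    - [0.3, -0.1, 3, 0, 0]
    - [0.3, -0.1, 3, 0, 0]
    - [0.3, -0.1, 3, 0, 0]
    - [0.3, 0, 0, 0, 0]

```text
clock: 8.78
position: [0.5528, 0.0214, 0.0168]
ee_rot: [-2.183, -2.259, -0.001]
force: [0.1, 0.6, -1.6]
width: 0.911
gripper_force: 5.0
```

```bash
python3 -c "
from h import *
o=st();J=np.load('J.npy')
print(injig(J,[*o['position'][:2],0])*1e3)"
```

```text
t 8.78 pos mm [552.8  21.4  16.8] yaw_y 0.0344 tilt [0.0002 0.0006] F [ 0.1  0.6 -1.6] w 0.911
[-7.37752666e-03 -3.61490627e+01 -3.43342690e+01]
```

Next I'll release, back off 44 mm, half-close to make a two-point fork, and push from behind the tail.

drive_tool:
  steps:
    - [0, 0, 0, 0, 0]
    - [0, 0, 0, 0, 0]
    - [0, 0, 0, 0, 0]
    - [0, 0.13, -4, 0, 0]
    - [0, 0.13, -4, 0, 0]
    - [0, 0.13, -4, 0, 0]
    - [0, 0.13, -4, 0, 0]
    - [0, 0.13, -4, 0, 0]
    - [0, 0.13, -4, 0, 0]
    - [0, 0.13, -4, 0, 0]
    - [0, 0.13, -4, 0, 0]
    - [0, 0.13, -4, 0, 0]
    - [0, 0.13, -4, 0, 0]
    - [0, 0.13, -4, 0, 0]
    - [0.45, 0, 0, 0, 0]
    - [0.45, 0, 0, 0, 0]
    - [0.45, 0, 0, 0, 0]
    - [0.45, 0, 0, 0, 0]
    - [0.45, 0, 0, 0, 0]
    - [0.45, 0, 0, 0, 0]

```text
clock: 10.45
position: [0.5542, -0.0234, 0.0168]
ee_rot: [2.183, 2.259, 0.0]
force: [-0.4, -0.7, 0.4]
width: 0.615
gripper_force: 0.0
```

```bash
python3 -c "
from h import *
o=st();J=np.load('J.npy')
print(injig(J,[*o['position'][:2],0])*1e3)
a=snap('scene','s5.png')['image']
cv2.imwrite('pics/c5.png',cv2.resize(a[130:250,170:370],None,fx=4,fy=4,interpolation=2)[...,::-1])"
```

```text
t 10.45 pos mm [554.2 -23.4  16.8] yaw_y 0.0339 tilt [0.0001 0.0001] F [-0.4 -0.7  0.4] w 0.615
[ -0.09393437 -81.00477237 -34.33426903]
```

View pics/c5.png

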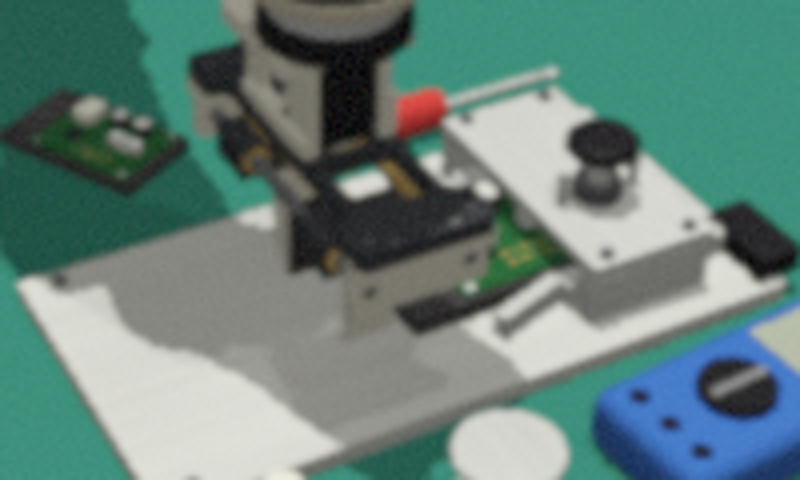

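The crop shows the fork behind the carrier's tail: the finger is at (375,310), the tail edge at (410,320), and the carrier is lying flat inside the mouth. Now I'll push.

drive_tool:
  steps:
    - [0.45, -0.1, 3, 0, 0]
    - [0.45, -0.1, 3, 0, 0]
    - [0.45, -0.1, 3, 0, 0]
    - [0.45, -0.1, 2, 0, 0]
    - [0.45, -0.1, 2, 0, 0]
    - [0.45, -0.1, 2, 0, 0]
    - [0.45, -0.1, 2, 0, 0]
    - [0.45, -0.1, 2, 0, 0]
    - [0.45, -0.1, 2, 0, 0]
    - [0.45, -0.05, 2, 0, 0]
    - [0.45, -0.05, 2, 0, 0]
    - [0.45, -0.05, 2, 0, 0]
    - [0.45, -0.05, 2, 0, 0]
    - [0.45, -0.05, 2, 0, 0]
    - [0.45, -0.05, 2, 0, 0]
    - [0.45, -0.05, 2, 0, 0]
    - [0.45, -0.05, 2, 0, 0]
    - [0.45, -0.05, 2, 0, 0]
    - [0.45, -0.05, 2, 0, 0]
    - [0.45, 0, 0, 0, 0]

```text
clock: 12.17
position: [0.5528, 0.0181, 0.0168]
ee_rot: [-2.183, -2.259, -0.001]
force: [-1.0, -0.3, 0.6]
width: 0.552
gripper_force: 0.0
```

```bash
python3 -c "
from h import *
o=st();J=np.load('J.npy')
print(injig(J,[*o['position'][:2],0])*1e3)"
```

```text
t 12.17 pos mm [552.8  18.1  16.8] yaw_y 0.0341 tilt [0.0001 0.0005] F [-1.  -0.3  0.6] w 0.552
[ -0.10911762 -39.46746404 -34.33426903]
```

drive_tool:
  steps:
    - [0.45, -0.05, 1, 0, 0]
    - [0.45, -0.05, 1, 0, 0]
    - [0.45, -0.05, 1, 0, 0]
    - [0.45, -0.05, 1, 0, 0]
    - [0.45, -0.05, 1, 0, 0]
    - [0.45, 0, 1, 0, 0]
    - [0.45, 0, 1, 0, 0]
    - [0.45, 0, 1, 0, 0]

```text
clock: 12.83
position: [0.5525, 0.0253, 0.0168]
ee_rot: [2.184, 2.258, -0.0]
force: [0.3, -1.9, 0.4]
width: 0.548
gripper_force: 1.2
```

drive_tool:
  steps:
    - [0.45, 0, 0.7, 0, 0]
    - [0.45, 0, 0.7, 0, 0]
    - [0.45, 0, 0, 0, 0]

```text
clock: 13.08
position: [0.5525, 0.0269, 0.0167]
ee_rot: [-2.184, -2.259, -0.0]
force: [-0.0, -1.6, -0.6]
width: 0.551
gripper_force: 0.8
```

Not at the stop yet (about 1.6 N of sliding friction), so I'll keep on.

drive_tool:
  steps:
    - [0.45, 0, 0.7, 0, 0]
    - [0.45, 0, 0.7, 0, 0]
    - [0.45, 0, 0, 0, 0]

```text
clock: 13.33
position: [0.5526, 0.0273, 0.0168]
ee_rot: [2.184, 2.257, -0.001]
force: [0.8, -5.3, 1.9]
width: 0.556
gripper_force: 2.5
```

drive_tool:
  steps:
    - [0.45, 0, 0.7, 0, 0]
    - [0.45, 0, 0.7, 0, 0]
    - [0.45, 0, 0, 0, 0]

```text
clock: 13.58
position: [0.5525, 0.0274, 0.0167]
ee_rot: [2.185, 2.256, -0.003]
force: [0.5, -9.0, 2.0]
width: 0.552
gripper_force: 4.2
```

The position is held at y=27.4 while the force rises to 9 N, which is where the stop should be (tool at jig y ≈ -30). I'll back off, rise, and move clear to verify.

drive_tool:
  steps:
    - [0.45, 0, 0, 0, 0]
    - [0.45, 0, -2, 0, 0]
    - [0.45, 0, -5, 0, 0]
    - [0.45, 0, -10, 0, 0]
    - [0.45, 0, -10, 5, 0]
    - [1, 0, -5, 20, 0]
    - [1, 0, -10, 30, 0]
    - [1, 0, -10, 30, 0]
    - [1, 0, -10, 30, 0]
    - [1, 0, -20, 20, 0]
    - [1, 0, -20, 0, 0]
    - [1, 0, -20, 0, 0]
    - [1, 0, -20, 0, 0]
    - [1, 0, 0, 0, 0]

```text
clock: 14.75
position: [0.5519, -0.1187, 0.152]
ee_rot: [2.19, 2.25, -0.003]
force: [-0.6, -0.7, -0.8]
width: 0.011
gripper_force: 0.0
```

```bash
python3 -c "
from h import *
o=st();J=np.load('J.npy')
b=snap('top','t6.png');a=snap('scene','s6.png')
H=T(J,[[x,y,.024] for x,y in((.042,-.02),(-.042,-.02))])
print('exp tail top',(proj(b,H)-[150,160])*5,'scene',(proj(a,H)-[230,130])*5)
print('pad',T(J,[[.022,.0675,.0875]])*1e3)
c=np.vstack([cv2.resize(x,(600,300),interpolation=2) for x in(b['image'][160:260,130:330],a['image'][140:240,200:400])])[...,::-1]
for q,o,y0 in((b,[130,160],0),(a,[200,140],300)):
  for p in (proj(q,H)-o)*3: cv2.circle(c:=np.ascontiguousarray(c),(int(p[0]),int(p[1]+y0)),2,(0,0,255),-1)
cv2.imwrite('pics/c6.png',c)"
```

```text
t 14.75 pos mm [ 551.9 -118.7  152. ] yaw_y 0.0273 tilt [-0.0001 -0.0027] F [-0.6 -0.7 -0.8] w 0.011
exp tail top [[332.90493869 170.38720107]
 [331.91996043 364.59813461]] scene [[287.96666438 375.47350547]
 [187.48328385 266.77005472]]
pad [[571.21259256 125.74416027  87.5       ]]
```

View pics/c6.png

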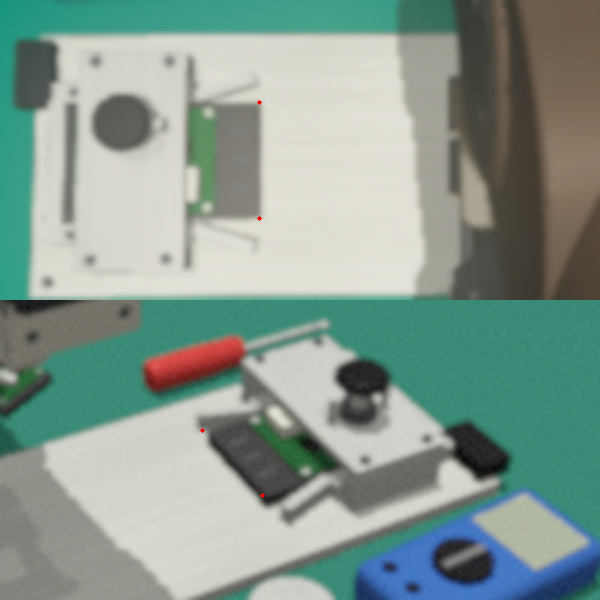

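The composite shows the tail edge at the predicted home line: the red marks at (260,103) and (260,218) fall on it within about 1 px, so about 1 mm. The carrier is straight between the flares and its front is at the stop. Now the pad, with fingers shut.

drive_tool:
  steps:
    - [1, 1.5, 20, 0, 0]
    - [1, 1.5, 20, 0, 0]
    - [1, 1.5, 20, 0, 0]
    - [1, 1.5, 20, 0, 0]
    - [1, 1.5, 20, 0, 0]
    - [1, 1.5, 20, 0, 0]
    - [1, 1.5, 20, 0, 0]
    - [1, 1.5, 20, 0, 0]
    - [1, 1.5, 20, 0, 0]
    - [1, 1.5, 20, 0, 0]
    - [1, 1.5, 20, 0, 0]
    - [1, 2, 23, 0, 0]
    - [1, 0, 0, -20, 0]
    - [1, 0, 0, -20, 0]
    - [1, 0, 0, -10, 0]
    - [1, 0, 0, 0, 0]
    - [1, 0, 0, 0, 0]

```text
clock: 16.27
position: [0.5706, 0.1307, 0.1017]
ee_rot: [-2.183, -2.258, 0.001]
force: [0.4, 0.3, 0.3]
width: 0.004
gripper_force: 0.0
```

```bash
python3 -c "
from h import *
st()
a=snap('scene','s7.png')['image']
cv2.imwrite('pics/c7.png',cv2.resize(a[110:230,250:400],None,fx=4,fy=4,interpolation=2)[...,::-1])"
```

```text
t 16.27 pos mm [570.6 130.7 101.7] yaw_y 0.0339 tilt [-0.0012  0.    ] F [0.4 0.3 0.3] w 0.004
```

View pics/c7.png

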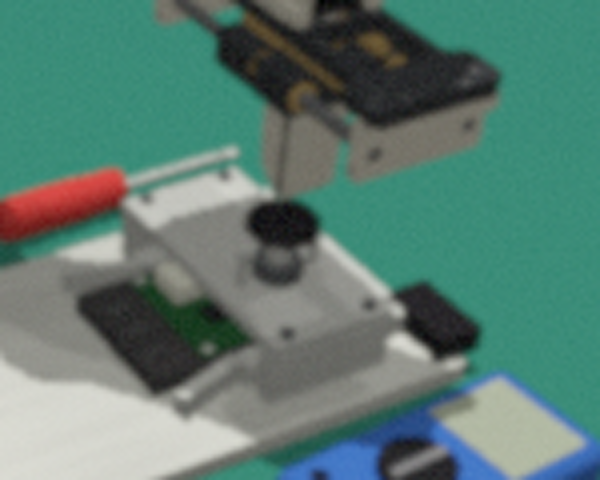

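The shut fingertip at (290,195) stands just above the pad at (283,222), about 6 mm too far in y. I'll correct that and descend.

drive_tool:
  steps:
    - [1, 0, -3, 0, 0]
    - [1, 0, -3, 0, 0]
    - [1, 0, 0, -6, 0]
    - [1, 0, 0, -4, 0]
    - [1, 0, 0, -2, 0]
    - [1, 0, 0, -2, 0]
    - [1, 0, 0, -1, 0]
    - [1, 0, 0, -1, 0]
    - [1, 0, 0, 0, 0]

```text
clock: 17.07
position: [0.5708, 0.1244, 0.0857]
ee_rot: [2.184, 2.258, -0.001]
force: [-1.8, -1.7, 4.0]
width: 0.009
gripper_force: 2.1
```

drive_tool:
  steps:
    - [1, 0, 0, -1, 0]
    - [1, 0, 0, -1, 0]
    - [1, 0, 0, -1, 0]
    - [1, 0, 0, -1, 0]
    - [1, 0, 0, 0, 0]

```text
clock: 17.48
position: [0.5709, 0.1244, 0.082]
ee_rot: [2.184, 2.258, -0.001]
force: [-3.6, -1.5, 7.3]
width: 0.004
gripper_force: 3.4
```

drive_tool:
  steps:
    - [1, 0, 0, -0.7, 0]
    - [1, 0, 0, -0.7, 0]
    - [1, 0, 0, -0.6, 0]
    - [1, 0, 0, 0, 0]

```text
clock: 17.82
position: [0.571, 0.1244, 0.0817]
ee_rot: [2.183, 2.257, -0.0]
force: [-8.4, -3.5, 23.9]
width: 0.005
gripper_force: 11.8
```

Bottomed out: stuck at 81.7 mm and 24 N. I'll hold.

drive_tool:
  steps:
    - [1, 0, 0, 0.4, 0]
    - [1, 0, 0, 0, 0]
    - [1, 0, 0, 0, 0]
    - [1, 0, 0, 0, 0]
    - [1, 0, 0, 0, 0]
    - [1, 0, 0, 0, 0]
    - [1, 0, 0, 0, 0]
    - [1, 0, 0, 0, 0]
    - [1, 0, 0, 0, 0]
    - [1, 0, 0, 0, 0]
    - [1, 0, 0, 0, 0]
    - [1, 0, 0, 0, 0]
    - [1, 0, 0, 0, 0]
    - [1, 0, 0, 0, 0]
    - [1, 0, 0, 0, 0]
    - [1, 0, 0, 0, 0]
    - [1, 0, 0, 0, 0]
    - [1, 0, 0, 0, 0]
    - [1, 0, 0, 0, 0]
    - [1, 0, 0, 0, 0]

```text
clock: 19.48
position: [0.5709, 0.1244, 0.0817]
ee_rot: [2.183, 2.258, -0.0]
force: [-7.6, -4.0, 19.6]
width: 0.006
gripper_force: 9.9
```

drive_tool:
  steps:
    - [1, 0, 0, 0, 0]
    - [1, 0, 0, 0, 0]
    - [1, 0, 0, 0, 0]
    - [1, 0, 0, 0, 0]
    - [1, 0, 0, 0, 0]
    - [1, 0, 0, 0, 0]
    - [1, 0, 0, 0, 0]
    - [1, 0, 0, 0, 0]
    - [1, 0, 0, 0, 0]
    - [1, 0, 0, 0, 0]

```text
clock: 20.32
position: [0.571, 0.1245, 0.0817]
ee_rot: [2.183, 2.258, 0.0]
force: [-7.2, -3.7, 19.0]
width: 0.005
gripper_force: 9.9
```

drive_tool:
  steps:
    - [1, 0, 0, 2, 0]
    - [1, 0, 0, 2, 0]
    - [1, 0, 0, 2, 0]
    - [1, 0, 0, 3, 0]
    - [1, 0, 0, 10, 0]
    - [1, 0, 0, 20, 0]
    - [1, 0, 0, 30, 0]
    - [1, 0, -20, 20, 0]
    - [1, 0, -30, 0, 0]
    - [1, 0, -30, 0, 0]
    - [1, 0, -30, 0, 0]
    - [1, 0, -30, 0, 0]
    - [1, 0, -30, 0, 0]
    - [1, 0, -30, 0, 0]
    - [1, 0, -30, 0, 0]
    - [1, 0, -10, 0, 0]
    - [1, 0, 0, 0, 0]
    - [1, 0, 0, 0, 0]

```text
clock: 21.82
position: [0.5713, -0.1151, 0.1695]
ee_rot: [-2.185, -2.257, -0.002]
force: [-0.3, 1.4, 0.1]
width: 0.005
gripper_force: 0.0
```

```bash
python3 -c "
from h import *
o=st();J=np.load('J.npy')
b=snap('top','t8.png');a=snap('scene','s8.png')
H=T(J,[[x,y,.024] for x,y in((.042,-.02),(-.042,-.02))])
c=np.vstack([cv2.resize(x,(600,300),interpolation=2) for x in(b['image'][160:260,130:330],a['image'][140:240,200:400])])[...,::-1].copy()
for q,o,y0 in((b,[130,160],0),(a,[200,140],300)):
  for p in (proj(q,H)-o)*3: cv2.circle(c,(int(p[0]),int(p[1]+y0)),2,(0,0,255),-1)
cv2.imwrite('pics/c8.png',c)"
```

```text
t 21.82 pos mm [ 571.3 -115.1  169.5] yaw_y 0.0327 tilt [0.0007 0.0007] F [-0.3  1.4  0.1] w 0.005
```

View pics/c8.png

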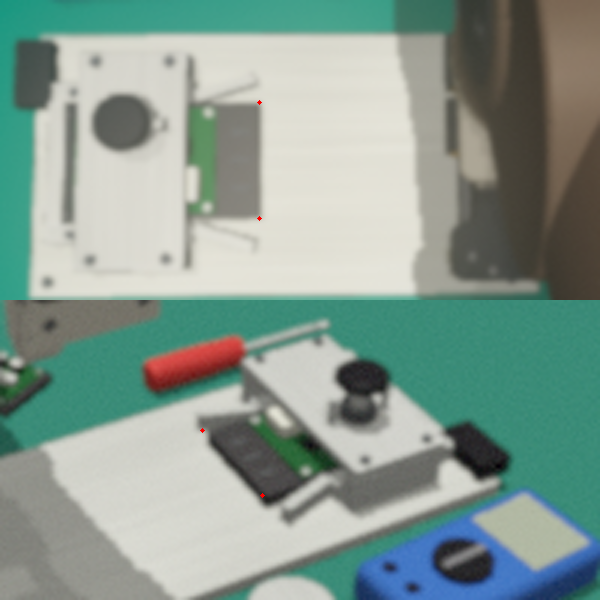

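The pad is up again at (362,378), the carrier is unmoved at the home marks, the robot is clear and the other things are in place. I'll hand in.

```bash
python3 -c "
from cell import arm
print(arm.sign_off())"
```

```text
the job is handed in; nothing more can be done
None
```

I slid the carrier home against the end stop, held the pad fully down for about 2.5 s and let it rise again, then handed the job in at about 22 s; the final pictures show the carrier at its home marks, but the hand-in returned no verdict.

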